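Pack out an edge clamp on a sign panel and hold it shut

TASK

First lay the aluminium straightedge flush along the near edge of the sign panel, roughly centred on it. Then stand wooden spacers upright in the gap between the straightedge and the clamp's shoe, one after another, until pushing the sprung shoe forward squeezes the whole stack tight against the panel before the shoe runs out of travel. Finish while holding the shoe pushed firmly shut on the stack: do not let go, and leave the tape roll and the squeegee where they are.

Things in the scene. Friction and masses are not known exactly. Their poses are not given: they have to be found in the camera images.
- panel: white sign panel with four grey fields, 220 (x) x 240 (y) x 20 mm thick, fixed flat on the table. Origin: at table height below the middle of its near edge, the 240 mm edge that faces the clamp; x points into the panel away from the clamp, y runs along that edge; the edge face is the plane x = 0
- clamp: dark steel base of a push clamp, fixed, squarely facing the panel's near edge (same axes as the panel). Origin: at table height below the middle of the shoe's front face when the shoe is fully back. From it along x to the panel's origin is the open gap, 50 to 90 mm, different each time. The base lies 20 to 145 mm behind the origin, 90 mm wide, up to 20 mm high
- shoe: bright steel shoe sliding on the clamp. Front face 80 mm wide, 3 to 21 mm high. Upright push plate: 40 (y) x 12 (x) mm, top at 75 mm, centred 61 mm behind the front face, clear all round above 21 mm. Origin: table height, middle of the front face; x to the panel. Slides 0 to 30 mm along x to a hard stop; a spring drives it back (2 N at rest, 5 N at the stop), so it must be held forward
- straightedge: loose aluminium straightedge: bar 24 mm wide (x) x 180 mm long (y) x 16 mm high, with an upright grip rib on its centre line, 10 mm thick (x), 120 mm long (y), from 16 to 48 mm height; 0.3 kg. Origin: centre of the underside. Either long side may go against the panel; flush, its centre line lies 12 mm in front of the edge
- spacer_a: loose wooden spacer, one of three alike, standing upright: foot 20 mm thick (x) x 70 mm long (y) x 20 mm high, with a grip tab on top, 8 mm thick (x) x 40 mm long (y), centred, from 20 to 50 mm height; 60 g. Origin: centre of the underside. With its long side along the panel's edge it fills 20 mm of the gap
- spacer_b: loose wooden spacer, one of three alike, standing upright: foot 20 mm thick (x) x 70 mm long (y) x 20 mm high, with a grip tab on top, 8 mm thick (x) x 40 mm long (y), centred, from 20 to 50 mm height; 60 g. Origin: centre of the underside. With its long side along the panel's edge it fills 20 mm of the gap
- spacer_c: loose wooden spacer, one of three alike, standing upright: foot 20 mm thick (x) x 70 mm long (y) x 20 mm high, with a grip tab on top, 8 mm thick (x) x 40 mm long (y), centred, from 20 to 50 mm height; 60 g. Origin: centre of the underside. With its long side along the panel's edge it fills 20 mm of the gap
- tape: bystander: ring of clear tape, 90 mm across, 25 mm high, lying flat; origin at its underside's centre
- squeegee: bystander: wooden squeegee with a rubber blade, 80 x 100 x 16 mm, lying flat; origin under its wooden grip

How it is judged (in metres and radians):
On the way, in this order (a step that is already met when the one before it is completed fails the run):
1. the straightedge lies flat and flush along the panel's near edge (within 3 mm and 0.03 rad), centred within 60 mm (x of straightedge in the frame of panel between -0.015 and -0.009 m and y of straightedge in the frame of panel between -0.06 and 0.06 m and height (world z) of straightedge between -0.004 and 0.005 m and angle between the y axis of straightedge and the y axis of panel, either way round below 0.03 rad and angle between straightedge's own z axis and vertical below 0.07 rad), for 0.2 s.
2. a spacer stands upright on the table in the gap between straightedge and shoe, the straightedge still along the edge (((x of spacer_a in the frame of panel below -0.03 m and x of spacer_a in the frame of shoe above 0.0075 m and y of spacer_a in the frame of shoe between -0.04 and 0.04 m and height (world z) of spacer_a below 0.006 m and angle between spacer_a's own z axis and vertical below 0.12 rad) or (x of spacer_b in the frame of panel below -0.03 m and x of spacer_b in the frame of shoe above 0.0075 m and y of spacer_b in the frame of shoe between -0.04 and 0.04 m and height (world z) of spacer_b below 0.006 m and angle between spacer_b's own z axis and vertical below 0.12 rad) or (x of spacer_c in the frame of panel below -0.03 m and x of spacer_c in the frame of shoe above 0.0075 m and y of spacer_c in the frame of shoe between -0.04 and 0.04 m and height (world z) of spacer_c below 0.006 m and angle between spacer_c's own z axis and vertical below 0.12 rad)) and x of straightedge in the frame of panel between -0.02 and -0.009 m and y of straightedge in the frame of panel between -0.06 and 0.06 m and height (world z) of straightedge between -0.004 and 0.005 m and angle between the y axis of straightedge and the y axis of panel, either way round below 0.06 rad and angle between straightedge's own z axis and vertical below 0.07 rad), for 0.2 s.
At the end, for the whole second after the job is handed in: Straightedge flush on the panel edge (2 mm, 0.02 rad, centred within 60 mm); spacers upright in the gap; the robot still pushes the shoe, over 2 mm forward, with more than 2 N between robot, shoe, spacer, straightedge and panel, each on the next (x of straightedge in the frame of panel between -0.014 and -0.009 m and y of straightedge in the frame of panel between -0.06 and 0.06 m and height (world z) of straightedge between -0.004 and 0.005 m and angle between the y axis of straightedge and the y axis of panel, either way round below 0.02 rad and angle between straightedge's own z axis and vertical below 0.07 rad and contact force between straightedge and panel above 2 N and (((x of spacer_a in the frame of panel below -0.03 m and x of spacer_a in the frame of shoe above 0.0075 m and y of spacer_a in the frame of shoe between -0.04 and 0.04 m and height (world z) of spacer_a below 0.006 m and angle between spacer_a's own z axis and vertical below 0.12 rad) and contact force between spacer_a and shoe above 2 N) or ((x of spacer_b in the frame of panel below -0.03 m and x of spacer_b in the frame of shoe above 0.0075 m and y of spacer_b in the frame of shoe between -0.04 and 0.04 m and height (world z) of spacer_b below 0.006 m and angle between spacer_b's own z axis and vertical below 0.12 rad) and contact force between spacer_b and shoe above 2 N) or ((x of spacer_c in the frame of panel below -0.03 m and x of spacer_c in the frame of shoe above 0.0075 m and y of spacer_c in the frame of shoe between -0.04 and 0.04 m and height (world z) of spacer_c below 0.006 m and angle between spacer_c's own z axis and vertical below 0.12 rad) and contact force between spacer_c and shoe above 2 N)) and (((x of spacer_a in the frame of panel below -0.03 m and x of spacer_a in the frame of shoe above 0.0075 m and y of spacer_a in the frame of shoe between -0.04 and 0.04 m and height (world z) of spacer_a below 0.006 m and angle between spacer_a's own z axis and vertical below 0.12 rad) and contact force between spacer_a and straightedge above 2 N) or ((x of spacer_b in the frame of panel below -0.03 m and x of spacer_b in the frame of shoe above 0.0075 m and y of spacer_b in the frame of shoe between -0.04 and 0.04 m and height (world z) of spacer_b below 0.006 m and angle between spacer_b's own z axis and vertical below 0.12 rad) and contact force between spacer_b and straightedge above 2 N) or ((x of spacer_c in the frame of panel below -0.03 m and x of spacer_c in the frame of shoe above 0.0075 m and y of spacer_c in the frame of shoe between -0.04 and 0.04 m and height (world z) of spacer_c below 0.006 m and angle between spacer_c's own z axis and vertical below 0.12 rad) and contact force between spacer_c and straightedge above 2 N)) and contact force between any of the fingers, the arm and shoe above 2 N and x of shoe in the frame of clamp above 0.002 m); the arm keeps its last pose, push and grip.
It fails at once if the tape is pushed away by more than 30 mm (distance of tape from where it was at the start of the episode above 0.03 m).
It fails at once if the squeegee is pushed away by more than 30 mm (distance of squeegee from where it was at the start of the episode above 0.03 m).
It also fails if it takes over 72 s, if anything falls off the work surface, if the arm or the gripper's body presses on something with over 40 N, if the wrist force passes 120 N, or if a joint passes its speed limit or range.

ROBOT

A 6-joint arm with a two-finger parallel gripper is mounted at the origin on the work surface. World frame = base frame: x ahead of the robot, y to its left, z up, the work surface at z = 0. Lengths are in m, angles in degrees, forces in N, time in s.
With the tool pointing down it reaches from about 0.425 to 0.95 m from the base axis. Payload 3.5 kg.
Tool frame: the origin (TCP) lies midway between the tips of the shut fingers; the grasp point (between the pads) lies 19 mm behind it; x points along the fingers, y is the direction in which the jaws open and shut, and the axes are right-handed (so a half turn about x gives the same grasp; the last joint's range is limited). The gripper opens to 85 mm and grips with 20 to 120 N. Pads are 22 mm wide; open, the fingers measure 114 mm over their backs; the gripper's body (76 mm by 85 mm) begins 54 mm behind the grasp point. The pads swing forward as they close: fully open they stand 13 mm farther back than shut.
Start: joints at [54.889, 16.404, 90.338, -0, 73.258, -8.594], TCP at [0.301, 0.604, 0.211] pointing down, gripper open.
Joint ranges: [-158.93, 158.93], [-51.34, 127.21], [12.03, 142.37], [-87.48, 267.48], [13.55, 161.25], [-162.69, 162.69]. Speed limits (degrees/s): [159.86, 159.86, 180, 180, 180, 180].

INTERFACE

Orientations are given as a 3x3 rotation matrix whose columns are the frame's x, y, z axes.
In Python, from cell import monitor, viewer, order gives the robot as it stands.
- The arm moves only by the tool drive_tool, never from a script. Its argument "plan" is a list that holds one entry, the list of rows, each a list of 5 numbers: the shift along the tool's x, y, z in m, then the turn about the tool's x in rad, then the opening in per cent of the stroke, from 0 (shut) to 100 (fully open). In form: [[[x, y, z, roll, claw], ...]]. A call has 1 to 10 rows; each row is the pose to reach, as a shift and turn from the pose commanded when the call began, along the tool's axes at that moment; what a row does not reach only later rows make up. A row lasts 1/10 s, in which the tool goes at most 50 mm and 8.59 degrees, less where a joint would pass 70% of its speed; a pose out of reach is approached as far as the arm can. A call with a gripper value outside its range is refused whole. The fingers move at their own pace and stop on an object; "newtons" is the grip in N (left out, the last holds). Time passes only in rows, so rows that repeat a pose let the fingers close. It gives the time, the measured TCP pose, the force and the opening at its end, in the units of the state.
- monitor.get_obs(): the state, without advancing time (a new reading comes with each control period).
- viewer.snapshot(name): name is "scene" or "top"; returns the picture (480x640x3 uint8, red, green, blue); there is no depth.
- viewer.camera_info(name): a dict with "fov_y" (degrees; the focal length in pixels is half the picture's height over the tangent of half this angle, whatever the lens; pixels are square), "cx", "cy" (the principal point, pixels), "cam_to_world" (4x4, takes a point from camera to world coordinates). Camera axes: x right, y down, z forward; pixel columns grow to the right and rows downward; lengths in m; the calibration is good to about 2 mm. A picture is of the moment at which its call begins. camera_info takes no time and is no camera call.
- order.finish_job(): hands the job in, once; it reports no verdict.
The state is a dict: "time_s": time; "q": joint angles; "joint_velocities": joint speeds; "effort": joint torques, N m; "position": TCP position; "tool_rot": TCP orientation; "ft_force": force on the tool from outside, world axes, zero at the start; "moment": the same for the moment, N m; "finger_gap": finger opening in m.
Only numpy, scipy, OpenCV 4.12 (cv2) and the standard library are available. Lean on these libraries where they do the work, as an engineer would, in place of code of your own. Each camera call takes 0.05 s, during which the arm holds its last target. There are 200 camera calls.

## Working session

There is one attempt and no reset: what is moved stays moved. The work goes in short steps, Python scripts to look and compute and a tool call to move; the robot and the scene stay as the last step left them, time stands still between calls to the robot, and variables do not carry over. Pictures are saved under pics/ and viewed, about 8 in all and at most 12, crops included, and the job is handed in when it is done.

Besides the shell and the picture viewer there is one more tool, called after "Request:" as name(argument=value, ...) on one line, values as JSON. drive_tool: Moves the arm, as the interface text tells. Its arguments: {"type":"object","properties":{"plan":{"type":"array"},"newtons":{"type":"number"}},"required":["plan"]}

```bash
mkdir -p pics; ls; python3 - <<'E'
from cell import monitor, viewer
import cv2,numpy as np
np.set_printoptions(precision=4,suppress=True)
for n in("scene","top"):
    im=viewer.snapshot(n); cv2.imwrite(f"pics/{n}0.png",im[:,:,::-1]); print(n,viewer.camera_info(n))
o=monitor.get_obs();print(o)
E
```

```text
pics
scene {'fov_y': 48.77473367683442, 'cx': 318.38717037523173, 'cy': 248.36914662805123, 'cam_to_world': array([[ 0.6791,  0.5083, -0.5295,  1.1576],
       [ 0.734 , -0.477 ,  0.4835, -0.4963],
       [-0.0068, -0.717 , -0.697 ,  0.8025],
       [ 0.    ,  0.    ,  0.    ,  1.    ]])}
top {'fov_y': 42.927515874931316, 'cx': 326.0948863830188, 'cy': 248.27796857045723, 'cam_to_world': array([[-0.0301, -0.9978,  0.0589,  0.5066],
       [-0.9995,  0.0299, -0.0038,  0.0421],
       [ 0.002 , -0.059 , -0.9983,  1.3379],
       [ 0.    ,  0.    ,  0.    ,  1.    ]])}
{'time_s': 0.1, 'q': array([54.8893, 16.4482, 90.4159,  0.0035, 73.2584, -8.5966]), 'joint_velocities': array([-0.0289, -0.1143, -0.0994, -0.1067,  0.0059, -0.139 ]), 'effort': array([  0.0016, -40.7297, -29.3699,  -0.0001,   0.0034,  -0.    ]), 'position': array([0.3009, 0.6035, 0.2093]), 'tool_rot': array([[-0.0013,  0.4464,  0.8948],
       [-0.0017,  0.8948, -0.4464],
       [-1.    , -0.0021, -0.0004]]), 'ft_force': array([-0.6783,  0.0315, -0.2769]), 'moment': array([ 0.0254, -0.0015,  0.0339]), 'finger_gap': 0.08571348773218014}
```

View pics/top0.png

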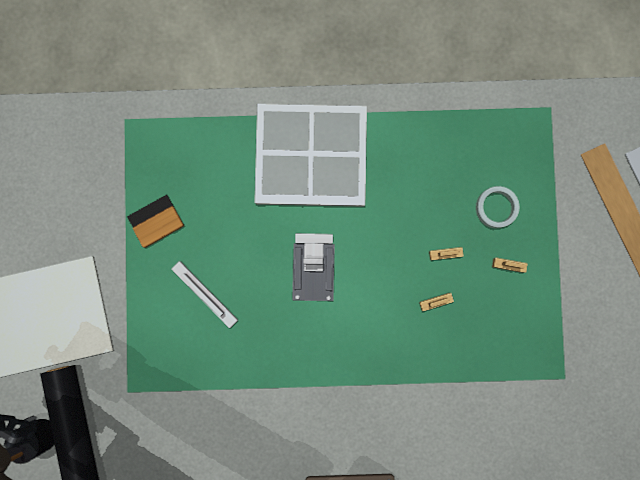

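View pics/scene0.png

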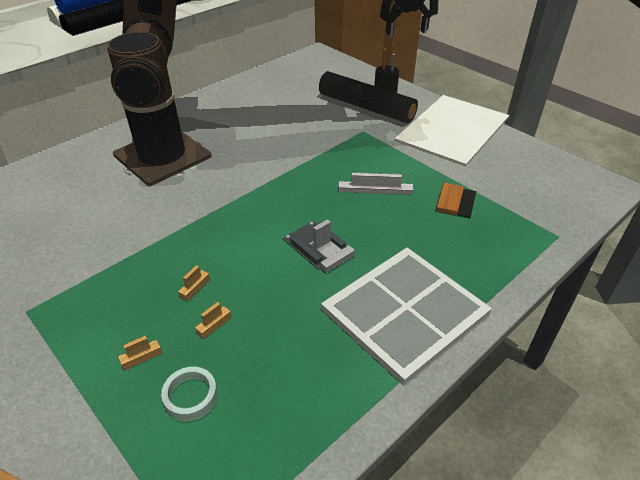

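The top view shows the panel at about (256–366, 104–205), the shoe front at row 235, the straightedge at (172–237, 262–328) and three spacers near (447,254), (510,265) and (437,302). The tape is at (498,207) and the squeegee at (156,221). The scene view agrees.

```bash
cat > h.py <<'E'
import cv2,numpy as np
from cell import monitor,viewer
np.set_printoptions(precision=4,suppress=True)
def ray(n,uv,z):
    c=viewer.camera_info(n);T=c["cam_to_world"];f=240/np.tan(np.radians(c["fov_y"]/2))
    uv=np.atleast_2d(np.array(uv,float));d=np.c_[(uv[:,0]-c["cx"])/f,(uv[:,1]-c["cy"])/f,np.ones(len(uv))]@T[:3,:3].T
    o=T[:3,3];return (o+d*((z-o[2])/d[:,2])[:,None])[:,:2]
def cons(im,lo,hi,amin,conv=cv2.COLOR_RGB2HSV):
    m=cv2.inRange(cv2.cvtColor(im,conv),np.array(lo),np.array(hi))
    return [c for c in cv2.findContours(m,cv2.RETR_EXTERNAL,cv2.CHAIN_APPROX_NONE)[0] if cv2.contourArea(c)>amin]
def rect(n,c,z):
    p=ray(n,c[:,0,:],z).astype(np.float32);(x,y),(w,h),a=cv2.minAreaRect(p)
    if w<h: a+=90;w,h=h,w
    return np.array([x,y,w,h,(a+90)%180-90])   # centre, long, short, angle of long side from world x
E
python3 - <<'E'
from h import *
im=viewer.snapshot("top")
hsv=cv2.cvtColor(im,cv2.COLOR_RGB2HSV)
roi=np.zeros(im.shape[:2],np.uint8);roi[90:385,118:560]=1
g=(cv2.inRange(hsv,(60,90,40),(85,255,255))==0)&(roi>0)
for c in cv2.findContours(g.astype(np.uint8),cv2.RETR_EXTERNAL,cv2.CHAIN_APPROX_NONE)[0]:
    a=cv2.contourArea(c)
    if 150<a<20000:
        x,y,w,h=cv2.boundingRect(c);print((x,y,w,h),a,"z0",rect("top",c,0),"z.02",rect("top",c,.02))
big=cv2.resize(im[190:320,160:350],None,fx=4,fy=4,interpolation=cv2.INTER_CUBIC);cv2.imwrite("pics/c1.png",big[:,:,::-1])
E
```

```text
(377, 379, 183, 6) 427.5 z0 [ 0.287  -0.262   0.395   0.0107 88.2575] z.02 [ 0.2903 -0.2575  0.3891  0.0106 88.2579]
(419, 293, 35, 18) 314.0 z0 [  0.4618  -0.1997   0.0741   0.0231 -74.4783] z.02 [  0.4624  -0.1961   0.073    0.0227 -74.4784]
(171, 261, 67, 67) 989.0 z0 [ 0.4936  0.3069  0.1833  0.0271 42.8967] z.02 [ 0.4938  0.303   0.1806  0.0267 42.8967]
(492, 257, 36, 16) 334.0 z0 [ 0.5378 -0.3637  0.0766  0.0236 77.9509] z.02 [ 0.5373 -0.3576  0.0755  0.0233 77.951 ]
(429, 247, 35, 14) 310.5 z0 [  0.567   -0.2254   0.075    0.0227 -85.016 ] z.02 [  0.5661  -0.2214   0.0739   0.0224 -85.0161]
(292, 233, 43, 68) 2683.5 z0 [ 0.5466  0.0668  0.1469  0.0919 -1.7678] z.02 [ 0.546   0.0664  0.1447  0.0905 -1.7679]
(127, 195, 57, 53) 1631.5 z0 [  0.6565   0.4119   0.1032   0.0811 -62.2601] z.02 [  0.6543   0.4063   0.1016   0.0799 -62.2602]
(476, 186, 44, 43) 1411.0 z0 [  0.6654  -0.3436   0.0963   0.0916 -47.1254] z.02 [  0.6631  -0.3379   0.0949   0.0902 -47.1252]
```

View pics/c1.png

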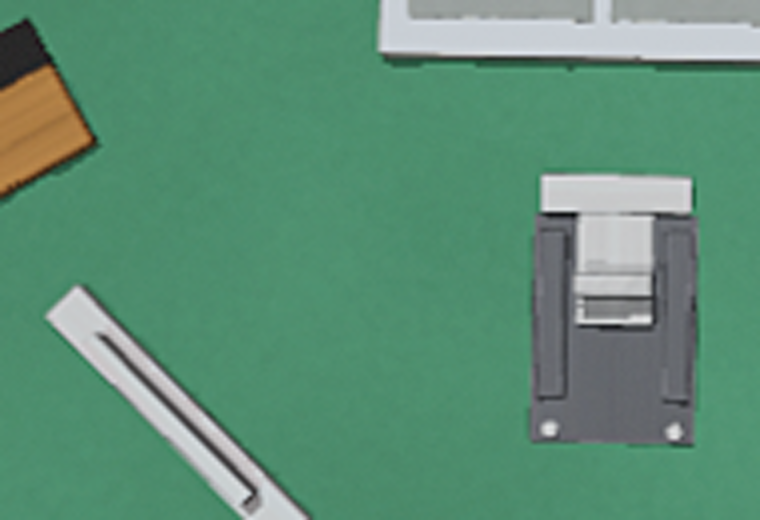

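The crop shows the panel's near edge at about row 203–205 in the full picture, the shoe front at row 234 and the push plate at row ~262. Next I fit the edge lines.

```bash
python3 - <<'E'
from h import *
im=viewer.snapshot("top").astype(float);g=im@[.5,-1,.5]   # non-green is high
gray=im.sum(2)/3
def edge(cols,r0,r1,A,sgn):
    out=[]
    for u in cols:
        d=sgn*np.diff(cv2.GaussianBlur(A[:,u-1:u+2].mean(1)[r0:r1,None],(1,3),0).ravel());k=d.argmax()
        o=0
        if 0<k<len(d)-1: o=.5*(d[k-1]-d[k+1])/(d[k-1]-2*d[k]+d[k+1])
        out.append((u,r0+k+.5+o))
    return np.array(out)
def fit(p):
    vx,vy,x,y=cv2.fitLine(p.astype(np.float32),cv2.DIST_HUBER,0,.01,.001).ravel();
    if vy<0: vx,vy=-vx,-vy
    return np.array([x,y]),np.array([vx,vy]),np.degrees(np.arctan2(-vx,vy))
e=edge(range(262,362,2),198,215,gray,-1);P,d,a=fit(ray("top",e,.02));print("panel",P,a)
# left/right ends
def side(r,c0,c1,sgn):
    row=gray[r-1:r+2].mean(0)[c0:c1];D=sgn*np.diff(row);return c0+D.argmax()+.5
L=[(side(r,245,270,1),r) for r in range(195,203)];R=[(side(r,355,380,-1),r) for r in range(195,203)]
l=ray("top",[np.mean(L,0)],.02)[0];r=ray("top",[np.mean(R,0)],.02)[0];print("ends",l,r,np.linalg.norm(l-r))
n=np.array([d[1],-d[0]]);c=(l+r)/2;c=c-n*((c-P)@n);print("panel origin",c)
s=edge(range(298,332,2),226,242,gray,1);Q,ds,as_=fit(ray("top",s,.021));print("shoe front",Q,as_,"gap",(P-Q)@n)
L=[side(r,285,300,1) for r in range(237,241)];R=[side(r,325,342,-1) for r in range(237,241)]
l=ray("top",[(np.mean(L),239)],.021)[0];r=ray("top",[(np.mean(R),239)],.021)[0];print("shoe ends",l,r)
# rib and tabs in top view: saw dark side; straightedge rib ends by eye crop (98,335),(255,495)
print("rib",ray("top",[(160+100/4,190+335/4),(160+258/4,190+492/4)],.048))
o=monitor.get_obs();R=o["tool_rot"];print(o["position"],np.degrees(np.arctan2(R[1,1],R[0,1])))
# second view of panel near edge is scene; find straightedge from scene for cross check
E
```

```text
panel [0.6803 0.0361] -2.7473452
ends [0.6973 0.1893] [ 0.6901 -0.0496] 0.23902866703597753
panel origin [0.682  0.0704]
shoe front [0.617  0.0597] -3.0568829 gap 0.06436882
shoe ends [0.6064 0.1048] [0.6039 0.0226]
rib [[0.5378 0.3365]
 [0.4528 0.2548]]
[0.3011 0.6036 0.2096] 63.484390886373184
```

Request:
drive_tool(plan=[[[0.09,-0.182,0.306,1.93,100],[0.09,-0.182,0.306,1.93,100],[0.09,-0.182,0.306,1.93,100],[0.09,-0.182,0.306,1.93,100],[0.09,-0.182,0.306,1.93,100],[0.09,-0.182,0.306,1.93,100],[0.09,-0.182,0.306,1.93,100],[0.09,-0.182,0.306,1.93,100],[0.09,-0.182,0.306,1.93,100],[0.09,-0.182,0.306,1.93,100]]])

```text
time_s: 1.2
position: [0.4941, 0.3034, 0.1199]
tool_rot: [[-0.001, 0.921, -0.39], [-0.0, -0.39, -0.921], [-1.0, -0.001, 0.001]]
ft_force: [-0.4, -0.5, -0.4]
finger_gap: 0.0853
```

```bash
cat >> h.py <<'E'
def go(x,y,z,psi):
    o=monitor.get_obs();p=o["position"];R=o["tool_rot"];a=np.degrees(np.arctan2(R[1,1],R[0,1]))
    d=np.array([x,y,z])-p;t=np.radians(a);c,s=np.cos(t),np.sin(t)
    print("t",o["time_s"],"at",p,"psi",round(a,2),"q6",round(o["q"][5],1),"F",o["ft_force"],"gap",o["finger_gap"])
    print("shift",np.array([-d[2],c*d[0]+s*d[1],s*d[0]-c*d[1]]),"roll",round(np.radians((a-psi+180)%360-180),4))
E
python3 - <<'E'
from h import *
go(.494,.304,.12,-47.1)
im=viewer.snapshot("scene");cv2.imwrite("pics/s1.png",im[100:300,250:560][:,:,::-1].repeat(2,0).repeat(2,1))
E
```

```text
t 1.2 at [0.4941 0.3034 0.1199] psi -22.94 q6 44.5 F [-0.374  -0.5089 -0.371 ] gap 0.08531779362638105
shift [-0.0001 -0.0004 -0.0005] roll 0.4217
```

View pics/s1.png

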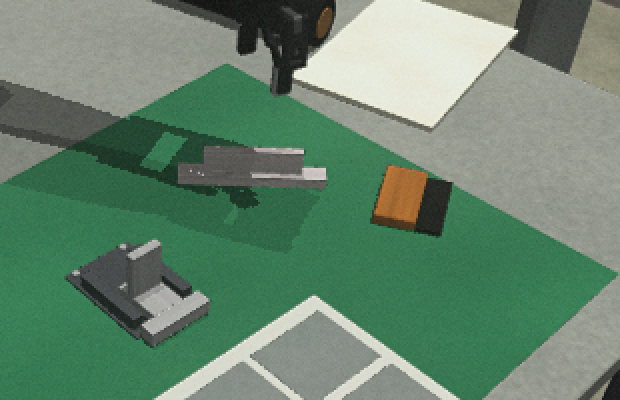

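The gripper stands above the straightedge (rib near crop pixel (250,160)). I finish the turn, descend and grip.

Request:
drive_tool(plan=[[[0,0,0,0.14,100],[0,0,0,0.28,100],[0,0,0,0.422,100],[0.03,0,0,0.422,100],[0.06,0,0,0.422,100],[0.08,0,0,0.422,100],[0.094,0,0,0.422,100],[0.094,0,0,0.422,0],[0.094,0,0,0.422,0],[0.094,0,0,0.422,0]]], newtons=40)

```text
time_s: 2.25
position: [0.4951, 0.3051, 0.0281]
tool_rot: [[0.003, 0.687, -0.727], [0.001, -0.727, -0.687], [-1.0, 0.001, -0.003]]
ft_force: [-0.4, 0.1, -0.3]
finger_gap: 0.0441
```

Request:
drive_tool(plan=[[[0,0,0,0,0],[0,0,0,0,0],[0,0,0,0,0],[0,0,0,0,0]]])

```text
time_s: 2.65
position: [0.4944, 0.3047, 0.0273]
tool_rot: [[0.001, 0.687, -0.727], [0.0, -0.727, -0.687], [-1.0, 0.0, -0.001]]
ft_force: [0.0, 0.2, 2.9]
finger_gap: 0.0002
```

```bash
python3 - <<'E'
from h import *
go(.64,.073,.06,-2.75)
E
```

```text
t 2.65 at [0.4944 0.3047 0.0273] psi -46.64 q6 68.3 F [0.0201 0.2271 2.9079] gap 0.00017355528192367255
shift [-0.0327  0.2685  0.0532] roll -0.766
```

Fingers shut to 0: missed the rib. I look.

```bash
python3 - <<'E'
from h import *
a=viewer.snapshot("scene")[120:240,290:450].repeat(4,0).repeat(4,1)
cv2.imwrite("pics/s2.png",a[:,:,::-1])
E
```

```text
(no output)
```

View pics/s2.png

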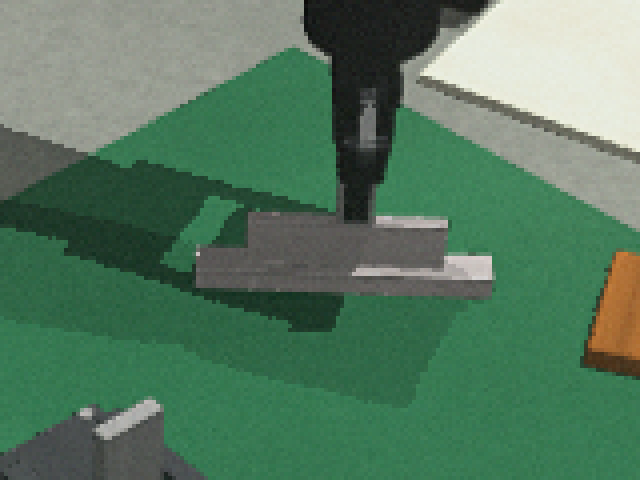

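The finger's visible bottom is at crop (357,222) and the rib top runs from (250,213) to (447,222). I check these against the projected TCP.

```bash
python3 - <<'E'
from h import *
def proj(n,P):
    c=viewer.camera_info(n);T=np.linalg.inv(c["cam_to_world"]);f=240/np.tan(np.radians(c["fov_y"]/2))
    q=np.array(P)@T[:3,:3].T+T[:3,3];return q[:,:2]/q[:,2:]*f+[c["cx"],c["cy"]]
p=monitor.get_obs()["position"];print((proj("scene",[p,p+[0,0,.02]])-[290,120])*4, p)
# rib/bar now, from crop pixels
print("rib top",ray("scene",np.array([(250,213),(447,219)])/4+[290,120],.048))
print("bar front bottom",ray("scene",np.array([(197,287),(492,297)])/4+[290,120],0))
print("bar front top",ray("scene",np.array([(197,265),(492,281)])/4+[290,120],.016))
E
```

```text
[[350.0789 242.9832]
 [352.4566 215.9953]] [0.4944 0.3047 0.0273]
rib top [[0.451  0.2617]
 [0.5356 0.3427]]
bar front bottom [[0.4372 0.2322]
 [0.5667 0.3556]]
bar front top [[0.4362 0.2327]
 [0.5686 0.3505]]
```

```bash
python3 - <<'E'
from h import *
a=cv2.resize(viewer.snapshot("scene")[140:205,335:425],None,fx=8,fy=8,interpolation=cv2.INTER_NEAREST)
a=np.clip(a.astype(float)*1.6,0,255).astype(np.uint8)
cv2.imwrite("pics/s3.png",a[:,:,::-1])
E
```

```text
(no output)
```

View pics/s3.png

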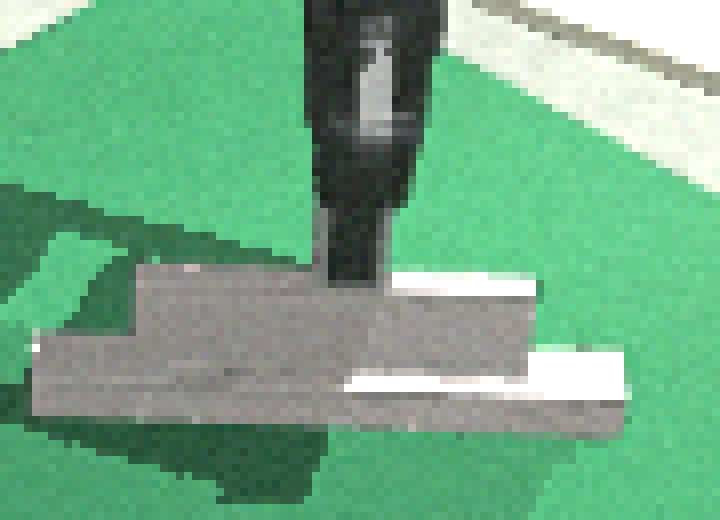

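The black front finger ends at (355,285), midway across the rib's top. So the shut fingers sit on the rib at about z=0.048, although the TCP reads 0.027. I check the tip height against the earlier picture too.

```bash
python3 - <<'E'
from h import *
def proj(n,P):
    c=viewer.camera_info(n);T=np.linalg.inv(c["cam_to_world"]);f=240/np.tan(np.radians(c["fov_y"]/2))
    q=np.array(P)@T[:3,:3].T+T[:3,3];return q[:,:2]/q[:,2:]*f+[c["cx"],c["cy"]]
for z in(.12,.133,.143,.153):
  for r in (.0427,.057): print(z,r,proj("scene",[(.4941+s*r*.921,.3034-s*r*.39,z) for s in(1,-1)]).ravel())
print("expect front (391.5,147), rear about (373,126)")
o=monitor.get_obs();print(o["ft_force"],o["moment"],o["q"])
E
```

```text
0.12 0.0427 [387.8739 158.3782 372.3018 138.7604]
0.12 0.057 [390.631  161.8516 369.8347 135.6523]
0.133 0.0427 [388.3693 153.4879 372.6597 133.9549]
0.133 0.057 [391.1519 156.9478 370.1718 130.8616]
0.143 0.0427 [388.7557 149.6746 372.9386 130.2101]
0.143 0.057 [391.5582 153.1234 370.4345 127.1286]
0.153 0.0427 [389.1466 145.8155 373.2206 126.4225]
0.153 0.057 [391.9695 149.2528 370.7001 123.3533]
expect front (391.5,147), rear about (373,126)
[-0.2581 -0.2957  3.425 ] [-0.0283  0.0993  0.0184] [ 21.6454  17.202  110.4623   0.0002  52.273   68.2815]
```

The s1 picture agrees: the real fingertips are about 19–20 mm above the reported TCP, so I add that as a correction. Now lift, open and regrip about 20 mm lower.

Request:
drive_tool(plan=[[[-0.04,0,0,0,0],[-0.04,0,0,0,100],[-0.04,0,0,0,100],[-0.04,0,0,0,100],[-0.04,0,0,0,100],[-0.04,0,0,0,100],[-0.01,0,0,0,100],[0.01,0,0,0,100],[0.02,0,0,0,100],[0.02,0,0,0,100]]], newtons=40)

```text
time_s: 3.75
position: [0.4923, 0.3039, 0.0044]
tool_rot: [[-0.004, 0.687, -0.727], [-0.002, -0.727, -0.687], [-1.0, -0.002, 0.004]]
ft_force: [-0.4, 0.6, -0.4]
finger_gap: 0.0852
```

Request:
drive_tool(plan=[[[0,0,0,0,0],[0,0,0,0,0],[0,0,0,0,0],[0,0,0,0,0],[0,0,0,0,0],[0,0,0,0,0],[0,0,0,0,0]]])

```text
time_s: 4.45
position: [0.4944, 0.3046, 0.0071]
tool_rot: [[0.001, 0.687, -0.727], [0.0, -0.727, -0.687], [-1.0, 0.001, -0.001]]
ft_force: [0.3, -1.6, 3.0]
finger_gap: 0.0086
```

```bash
python3 - <<'E'
from h import *
go(.64,.073,.04,-2.75)
E
```

```text
t 4.45 at [0.4944 0.3046 0.0071] psi -46.63 q6 68.3 F [ 0.333  -1.6306  3.0407] gap 0.008595629960141567
shift [-0.0329  0.2683  0.0532] roll -0.7659
```

Request:
drive_tool(plan=[[[-0.03,0,0,0,0],[-0.06,0,0,0,0],[-0.06,0.044,-0.009,-0.14,0],[-0.06,0.088,-0.018,-0.28,0],[-0.06,0.132,-0.026,-0.42,0],[-0.06,0.176,-0.034,-0.56,0],[-0.06,0.212,-0.01,-0.68,0],[-0.06,0.247,0.015,-0.766,0],[-0.06,0.282,0.0386,-0.766,0],[-0.06,0.282,0.0386,-0.766,0]]])

```text
time_s: 5.45
position: [0.6593, 0.0676, 0.0648]
tool_rot: [[-0.002, 0.999, -0.054], [-0.002, -0.054, -0.999], [-1.0, -0.002, 0.002]]
ft_force: [-1.4, 0.2, -3.0]
finger_gap: 0.009
```

```bash
python3 - <<'E'
from h import *
go(.66,.073,.0075,-2.75)
im=viewer.snapshot("scene");cv2.imwrite("pics/s4.png",im[150:350,240:500][:,:,::-1].repeat(3,0).repeat(3,1))
E
```

```text
t 5.45 at [0.6593 0.0676 0.0648] psi -3.07 q6 0.3 F [-1.4389  0.1533 -3.0006] gap 0.008993894927046655
shift [ 0.0573  0.0004 -0.0054] roll -0.0056
```

View pics/s4.png

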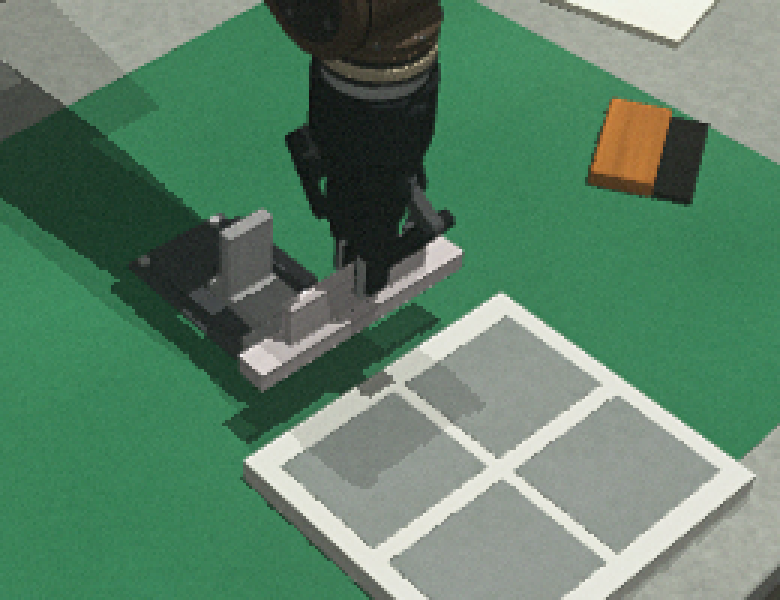

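The straightedge hangs level at crop (250–460, 250–380), parallel to the panel edge. Lower it just short of the panel.

Request:
drive_tool(plan=[[[0,0,0,0,0],[0.02,0,0,0,0],[0.04,0,0,0,0],[0.05,0,0,0,0],[0.055,0,0,0,0],[0.058,0,0,0,0],[0.058,0,0,0,0],[0.058,0,0,0,0]]])

```text
time_s: 6.3
position: [0.6602, 0.0731, 0.0095]
tool_rot: [[0.002, 0.999, -0.048], [-0.0, -0.048, -0.999], [-1.0, 0.002, -0.0]]
ft_force: [0.3, 0.6, -2.5]
finger_gap: 0.0095
```

```bash
python3 - <<'E'
from h import *
go(.67,.071,.0075,-2.75)
E
```

```text
t 6.3 at [0.6602 0.0731 0.0095] psi -2.74 q6 0.3 F [ 0.2797  0.6405 -2.4751] gap 0.009514301909941259
shift [0.002  0.0099 0.0017] roll 0.0002
```

Lower 2.5 mm more, then push gently to the panel.

Request:
drive_tool(plan=[[[0.0015,0,0,0,0],[0.0025,0,0,0,0],[0.0025,0.004,0.001,0,0],[0.0025,0.007,0.002,0,0],[0.0025,0.009,0.002,0,0],[0.0025,0.009,0.002,0,0]]])

```text
time_s: 6.9
position: [0.6683, 0.0705, 0.0071]
tool_rot: [[-0.002, 0.999, -0.048], [0.0, -0.048, -0.999], [-1.0, -0.002, 0.0]]
ft_force: [-5.4, 0.7, 5.9]
finger_gap: 0.0088
```

Request:
drive_tool(plan=[[[0,0.001,0,0,0],[0,0.001,0,0,0]]])

```text
time_s: 7.1
position: [0.6683, 0.0706, 0.0072]
tool_rot: [[-0.004, 0.999, -0.048], [-0.0, -0.048, -0.999], [-1.0, -0.004, 0.0]]
ft_force: [-8.2, 0.4, 7.9]
finger_gap: 0.0093
```

Request:
drive_tool(plan=[[[0,0.001,0,0,0],[0,0.001,0,0,0]]])

```text
time_s: 7.3
position: [0.6683, 0.0705, 0.0072]
tool_rot: [[-0.007, 0.999, -0.048], [-0.0, -0.048, -0.999], [-1.0, -0.007, 0.0]]
ft_force: [-10.8, 0.5, 10.3]
finger_gap: 0.0091
```

Contact at x≈0.668 with force rising to 10.8 N: flush. Relax, open partly and rise.

Request:
drive_tool(plan=[[[-0.001,-0.002,0,0,0],[-0.001,-0.002,0,0,40],[-0.001,-0.002,0,0,40],[-0.001,-0.002,0,0,40],[-0.03,-0.002,0,0,40],[-0.07,-0.002,0,0,40],[-0.11,-0.002,0,0,100],[-0.13,-0.04,0.04,0,100],[-0.13,-0.08,0.08,0,100],[-0.13,-0.1,0.13,0,100]]])

```text
time_s: 8.3
position: [0.5722, -0.0393, 0.1373]
tool_rot: [[0.003, 0.999, -0.046], [-0.001, -0.046, -0.999], [-1.0, 0.003, 0.001]]
ft_force: [-0.1, -1.5, -0.6]
finger_gap: 0.0853
```

```bash
python3 - <<'E'
from h import *
im=viewer.snapshot("top")
for c in cons(im,(8,90,90),(28,255,255),150):
    x,y,w,h=cv2.boundingRect(c)
    if 400<x<560: print((x,y,w,h),rect("top",c,.02))
a=im[185:260,240:380].repeat(4,0).repeat(4,1);b=im[225:315,405:545].repeat(4,0).repeat(4,1)
cv2.imwrite("pics/t2.png",cv2.resize(np.vstack([a,b]),None,fx=.9,fy=.9)[:,:,::-1])
go(.567,-.225,.12,-95)
E
```

```text
(420, 293, 34, 18) [  0.4625  -0.1963   0.0698   0.0212 -74.327 ]
(494, 258, 33, 14) [ 0.5365 -0.3591  0.0708  0.0201 78.1242]
(430, 248, 33, 12) [  0.5656  -0.2217   0.0707   0.0198 -85.0157]
t 8.35 at [ 0.5691 -0.0454  0.1362] psi -2.85 q6 -11.6 F [ 1.0515 -2.4045 -1.3863] gap 0.08514528436962089
shift [0.0162 0.0068 0.1795] roll 1.6083
```

View pics/t2.png

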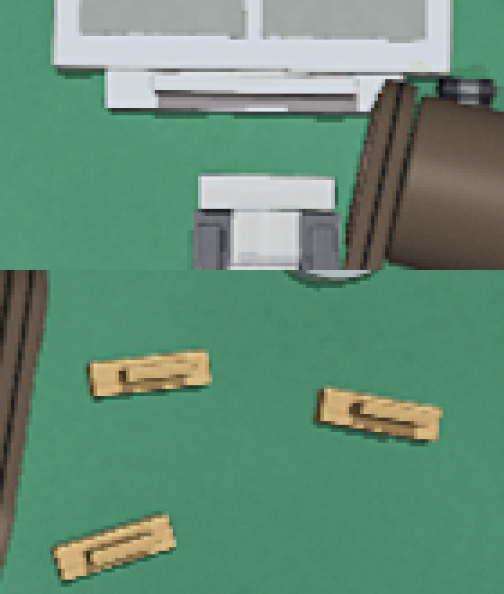

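The straightedge lies flush along the panel edge (crop (105–400, 70–108)). The spacers stand undisturbed. Going for the nearest spacer (0.566,−0.222), gripping its tab by the ends.

Request:
drive_tool(plan=[[[0.016,0.005,0.05,0.143,100],[0.016,0.005,0.1,0.287,100],[0.016,0.005,0.14,0.43,100],[0.016,0.005,0.177,0.574,100],[0.016,0.005,0.177,0.717,100],[0.016,0.005,0.177,0.86,100],[0.016,0.005,0.177,1.004,100],[0.016,0.005,0.177,1.147,100],[0.016,0.005,0.177,1.29,100],[0.016,0.005,0.177,1.434,100]]], newtons=30)

```text
time_s: 9.35
position: [0.5698, -0.2166, 0.1199]
tool_rot: [[0.001, 0.083, -0.997], [-0.001, -0.997, -0.083], [-1.0, 0.001, -0.001]]
ft_force: [0.9, 0.1, 0.1]
finger_gap: 0.0853
```

Request:
drive_tool(plan=[[[0,0,0,0,100],[0,0,0,0,100]]])

```text
time_s: 9.55
position: [0.5696, -0.2164, 0.1199]
tool_rot: [[0.0, 0.092, -0.996], [-0.0, -0.996, -0.092], [-1.0, 0.0, -0.0]]
ft_force: [-0.4, -0.2, -1.0]
finger_gap: 0.0856
```

```bash
python3 - <<'E'
from h import *
go(.5656,-.2225,.007,-85)
E
```

```text
t 9.55 at [ 0.5696 -0.2164  0.1199] psi -84.74 q6 54.4 F [-0.3742 -0.245  -0.9575] gap 0.08558344945887043
shift [0.1129 0.0057 0.0046] roll 0.0045
```

Request:
drive_tool(plan=[[[0.02,0.006,0.0045,0.0045,100],[0.06,0.006,0.0045,0.0045,100],[0.09,0.006,0.0045,0.0045,100],[0.105,0.006,0.0045,0.0045,100],[0.113,0.006,0.0045,0.0045,100],[0.113,0.006,0.0045,0.0045,100],[0.113,0.006,0.0045,0.0045,0],[0.113,0.006,0.0045,0.0045,0],[0.113,0.006,0.0045,0.0045,0],[0.113,0.006,0.0045,0.0045,0]]], newtons=30)

```text
time_s: 10.55
position: [0.5666, -0.2231, 0.0085]
tool_rot: [[0.002, 0.084, -0.996], [-0.001, -0.996, -0.084], [-1.0, 0.002, -0.002]]
ft_force: [-0.9, 0.7, 3.5]
finger_gap: 0.0392
```

Request:
drive_tool(plan=[[[0,0,0,0,0],[0,0,0,0,0],[0,0,0,0,0]]])

```text
time_s: 10.85
position: [0.5665, -0.2232, 0.0084]
tool_rot: [[0.002, 0.084, -0.996], [-0.001, -0.996, -0.084], [-1.0, 0.001, -0.002]]
ft_force: [0.1, -0.5, 6.0]
finger_gap: 0.0391
```

```bash
python3 - <<'E'
from h import *
go(.645,.0715,.1,-92.75)
E
```

```text
t 10.85 at [ 0.5665 -0.2232  0.0084] psi -85.17 q6 54.1 F [ 0.1011 -0.4733  5.9541] gap 0.03906760089809692
shift [-0.0916 -0.287  -0.103 ] roll 0.1323
```

Gripped (39 mm). Carry high to the middle of the gap (0.637, 0.067).

Request:
drive_tool(plan=[[[-0.02,0,0,0,0],[-0.06,0,0,0,0],[-0.1,-0.02,-0.007,0.02,0],[-0.1,-0.065,-0.022,0.06,0],[-0.1,-0.11,-0.037,0.1,0],[-0.1,-0.155,-0.052,0.1323,0],[-0.1,-0.2,-0.067,0.1323,0],[-0.1,-0.245,-0.082,0.1323,0],[-0.1,-0.283,-0.0947,0.1323,0],[-0.1,-0.283,-0.0947,0.1323,0]]])

```text
time_s: 11.85
position: [0.6359, 0.0722, 0.1063]
tool_rot: [[-0.001, -0.042, -0.999], [0.001, -0.999, 0.042], [-1.0, -0.001, 0.001]]
ft_force: [-0.2, 0.2, -0.1]
finger_gap: 0.0387
```

Request:
drive_tool(plan=[[[0,0,0,0,0],[0,0,0,0,0]]])

```text
time_s: 12.05
position: [0.6355, 0.0665, 0.1063]
tool_rot: [[-0.001, -0.049, -0.999], [-0.0, -0.999, 0.049], [-1.0, 0.0, 0.001]]
ft_force: [-0.4, 0.1, -0.1]
finger_gap: 0.0391
```

```bash
python3 - <<'E'
from h import *
go(.637,.067,.0085,-92.75)
im=viewer.snapshot("scene");cv2.imwrite("pics/s5.png",im[150:330,260:460][:,:,::-1].repeat(3,0).repeat(3,1))
E
```

```text
t 12.05 at [0.6355 0.0665 0.1063] psi -92.79 q6 89.7 F [-0.4353  0.1132 -0.1025] gap 0.039091055204144506
shift [ 0.0978 -0.0006 -0.0015] roll -0.0007
```

View pics/s5.png

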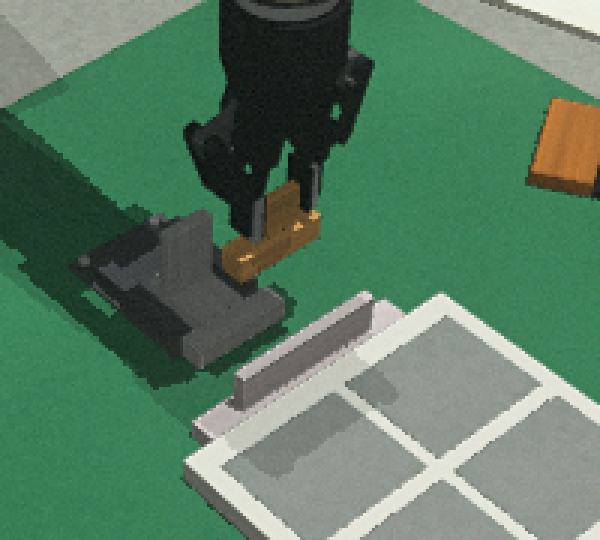

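The spacer hangs upright at crop (270,230), over the gap, and the straightedge is flush at (195–400, 295–440). Lower it.

Request:
drive_tool(plan=[[[0.03,0,-0.0015,0,0],[0.06,0,-0.0015,0,0],[0.08,0,-0.0015,0,0],[0.09,0,-0.0015,0,0],[0.095,0,-0.0015,0,0],[0.098,0,-0.0015,0,0],[0.098,0,-0.0015,0,0]]])

```text
time_s: 12.8
position: [0.6382, 0.067, 0.0097]
tool_rot: [[0.001, -0.048, -0.999], [-0.0, -0.999, 0.048], [-1.0, 0.0, -0.001]]
ft_force: [-0.4, -0.3, -0.5]
finger_gap: 0.0392
```

```bash
python3 - <<'E'
from h import *
go(.637,.067,.0085,-92.75)
E
```

```text
t 12.8 at [0.6382 0.067  0.0097] psi -92.78 q6 89.7 F [-0.3691 -0.3073 -0.5335] gap 0.03921228938828649
shift [0.0012 0.     0.0012] roll -0.0005
```

Request:
drive_tool(plan=[[[0.001,0,0,0,0],[0.002,0,0,0,0],[0.002,0,0,0,0]]])

```text
time_s: 13.1
position: [0.6385, 0.0673, 0.0085]
tool_rot: [[0.002, -0.048, -0.999], [-0.0, -0.999, 0.048], [-1.0, 0.0, -0.002]]
ft_force: [-0.5, -0.1, 4.4]
finger_gap: 0.0389
```

Request:
drive_tool(plan=[[[0,0,0,0,75],[0,0,0,0,75],[0,0,0,0,75],[-0.02,0,0,0,75],[-0.06,0,0,0,75],[-0.11,0,0,0,75],[-0.13,0,0.04,-0.14,75],[-0.13,0,0.09,-0.28,75],[-0.13,0,0.13,-0.42,75],[-0.13,0,0.13,-0.56,75]]])

```text
time_s: 14.1
position: [0.5012, 0.0744, 0.1343]
tool_rot: [[-0.007, 0.496, -0.868], [0.001, -0.868, -0.496], [-1.0, -0.004, 0.006]]
ft_force: [1.6, 0.0, 0.0]
finger_gap: 0.064
```

```bash
python3 - <<'E'
from h import *
im=viewer.snapshot("top")
sc=viewer.snapshot("scene")
for n,i in(("top",im),("scene",sc)):
  for c in cons(i,(8,90,60),(28,255,255),60):
    r=rect(n,c,.02)
    if abs(r[0]-.64)<.06 and abs(r[1]-.06)<.08: print(n,r)
a=cv2.resize(im[185:290,250:380],None,fx=4,fy=4);b=cv2.resize(sc[190:310,290:410],None,fx=3.5,fy=3.5)
cv2.imwrite("pics/t3.png",np.vstack([a[:,:420],b])[:,:,::-1][:590+250])
cv2.imwrite("pics/t4.png",np.hstack([a,b[:,:270][:420]])[:,:,::-1])
go(.556,.067,.12,-2.75)
E
```

```text
top [ 0.6369  0.0693  0.0672  0.0196 88.2865]
scene [  0.6294   0.0639   0.0894   0.0338 -88.8108]
t 14.2 at [0.5064 0.0738 0.1366] psi -60.66 q6 57.6 F [0.5698 0.2699 0.5273] gap 0.06411180616934695
shift [ 0.0166  0.0302 -0.0399] roll -1.0107
```

View pics/t4.png

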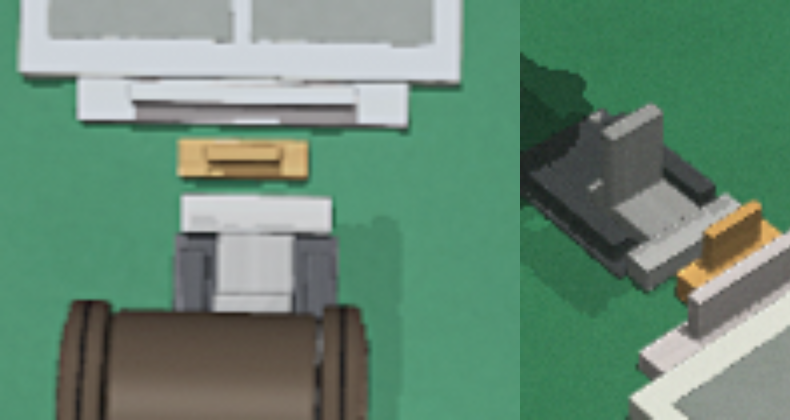

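The spacer stands square in the gap: top crop (180–308, 140–178), with clear room on both sides, about 17 mm of slack in total. A second 20 mm spacer would not fit. Next, grip the push plate.

Request:
drive_tool(plan=[[[0.0,0.03,-0.04,-0.14,100],[0.0,0.03,-0.04,-0.28,100],[0.0,0.03,-0.04,-0.42,100],[0.0,0.03,-0.04,-0.56,100],[0.0,0.03,-0.04,-0.7,100],[0.0,0.03,-0.04,-0.84,100],[0.0,0.03,-0.04,-0.98,100],[0.0,0.03,-0.04,-1.011,100],[0.0,0.03,-0.04,-1.011,100],[0.0,0.03,-0.04,-1.011,100]]])

```text
time_s: 15.2
position: [0.5579, 0.0669, 0.1369]
tool_rot: [[0.0, 0.999, -0.05], [-0.0, -0.05, -0.999], [-1.0, 0.0, 0.0]]
ft_force: [0.6, 0.1, 0.8]
finger_gap: 0.0853
```

```bash
python3 - <<'E'
from h import *
go(.556,.066,.018,-2.75)
E
```

```text
t 15.2 at [0.5579 0.0669 0.1369] psi -2.89 q6 -0.6 F [0.6449 0.1311 0.8434] gap 0.08532195360044616
shift [ 0.1189 -0.0019  0.001 ] roll -0.0025
```

Request:
drive_tool(plan=[[[0.03,-0.002,0.001,-0.0025,100],[0.06,-0.002,0.001,-0.0025,100],[0.09,-0.002,0.001,-0.0025,100],[0.11,-0.002,0.001,-0.0025,100],[0.119,-0.002,0.001,-0.0025,100],[0.119,-0.002,0.001,-0.0025,0],[0.119,-0.002,0.001,-0.0025,0],[0.119,-0.002,0.001,-0.0025,0],[0.119,-0.002,0.001,-0.0025,0],[0.119,-0.002,0.001,-0.0025,0]]], newtons=60)

```text
time_s: 16.2
position: [0.5557, 0.0661, 0.0188]
tool_rot: [[0.001, 0.999, -0.045], [-0.0, -0.045, -0.999], [-1.0, 0.001, 0.0]]
ft_force: [-1.2, -0.3, 2.1]
finger_gap: 0.0124
```

Request:
drive_tool(plan=[[[0,0,0,0,0],[0,0,0,0,0],[0,0,0,0,0],[0,0,0,0,0]]])

```text
time_s: 16.6
position: [0.5556, 0.0661, 0.0189]
tool_rot: [[0.001, 0.999, -0.046], [0.0, -0.046, -0.999], [-1.0, 0.001, -0.0]]
ft_force: [-2.5, 0.0, 5.5]
finger_gap: 0.0114
```

Plate gripped (11.4 mm). Push slowly.

Request:
drive_tool(plan=[[[0,0.002,0,0,0],[0,0.004,0,0,0],[0,0.006,0,0,0],[0,0.008,0,0,0],[0,0.01,0,0,0],[0,0.012,0,0,0],[0,0.014,0,0,0],[0,0.014,0,0,0]]])

```text
time_s: 17.4
position: [0.5694, 0.0654, 0.0189]
tool_rot: [[-0.0, 0.999, -0.046], [-0.0, -0.046, -0.999], [-1.0, -0.0, 0.0]]
ft_force: [-3.5, -1.6, 6.3]
finger_gap: 0.011
```

Request:
drive_tool(plan=[[[0,0.001,0,0,0],[0,0.002,0,0,0],[0,0.003,0,0,0],[0,0.004,0,0,0],[0,0.004,0,0,0]]])

```text
time_s: 17.9
position: [0.5731, 0.0652, 0.0189]
tool_rot: [[-0.001, 0.999, -0.046], [-0.0, -0.046, -0.999], [-1.0, -0.001, 0.0]]
ft_force: [-4.0, -0.9, 7.4]
finger_gap: 0.011
```

Request:
drive_tool(plan=[[[0,0.001,0,0,0],[0,0.002,0,0,0],[0,0.003,0,0,0],[0,0.003,0,0,0]]])

```text
time_s: 18.3
position: [0.5748, 0.0652, 0.0189]
tool_rot: [[-0.004, 0.999, -0.046], [-0.0, -0.046, -0.999], [-1.0, -0.004, 0.0]]
ft_force: [-8.7, -1.1, 9.6]
finger_gap: 0.0112
```

The stack closed at 19 mm of travel, well short of the 30 mm stop. Press harder.

Request:
drive_tool(plan=[[[0,0.001,0,0,0],[0,0.002,0,0,0],[0,0.003,0,0,0],[0,0.004,0,0,0],[0,0.005,0,0,0],[0,0.005,0,0,0],[0,0.005,0,0,0]]])

```text
time_s: 19.0
position: [0.5743, 0.0651, 0.019]
tool_rot: [[-0.018, 0.999, -0.044], [-0.0, -0.044, -0.999], [-1.0, -0.018, 0.001]]
ft_force: [-28.2, -1.5, 24.9]
finger_gap: 0.0111
```

```bash
python3 - <<'E'
from h import *
go(.575,.066,.018,-2.75)
im=viewer.snapshot("top");sc=viewer.snapshot("scene")
a=cv2.resize(im[185:290,250:380],None,fx=4,fy=4);b=cv2.resize(sc[190:310,290:410],None,fx=3.5,fy=3.5)
cv2.imwrite("pics/t5.png",np.hstack([a[:,:500],b[:,:290]])[:,:,::-1])
E
```

```text
t 19.0 at [0.5743 0.0651 0.019 ] psi -2.54 q6 -0.9 F [-28.2047  -1.4614  24.8801] gap 0.011123475576666438
shift [ 0.001   0.0007 -0.0009] roll 0.0037
```

View pics/t5.png

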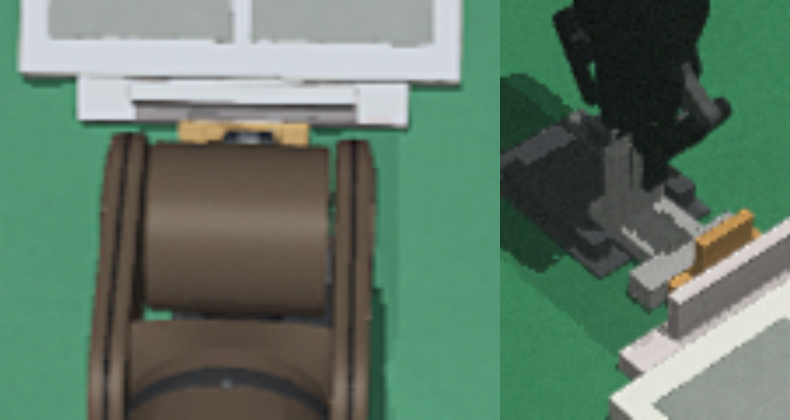

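The stack is closed: the spacer touches the straightedge (top crop row ~124), and the shoe touches the spacer (right crop). The force is 28 N, so I ease off slightly and check it stays steady.

Request:
drive_tool(plan=[[[0,-0.0015,0,0,0],[0,-0.0015,0,0,0],[0,-0.0015,0,0,0],[0,-0.0015,0,0,0],[0,-0.0015,0,0,0],[0,-0.0015,0,0,0]]])

```text
time_s: 19.7
position: [0.5744, 0.0652, 0.019]
tool_rot: [[-0.014, 0.999, -0.045], [-0.0, -0.045, -0.999], [-1.0, -0.013, 0.001]]
ft_force: [-23.1, -2.2, 20.7]
finger_gap: 0.0115
```

```bash
python3 - <<'E'
from h import *
from cell import order
o=monitor.get_obs();print(o["ft_force"],o["position"],o["time_s"])
if -35<o["ft_force"][0]<-12: print(order.finish_job())
E
```

```text
[-23.0639  -2.2182  20.7027] [0.5744 0.0652 0.019 ] 19.7
the job is handed in; nothing more can be done
None
```

I laid the straightedge flush on the panel's near edge, stood one spacer upright in the gap, and pushed the shoe shut on the stack. I handed the job in at 19.7 s with the arm still gripping the push plate and pushing. The hand-in reports no verdict, so I can't confirm it passed.

- **Spacers:** I measured the open gap at about 64 mm, so one spacer was enough. A second would have left less than 1 mm, short of the 2 mm of shoe travel needed.
- **Last readings:** the shoe closed on the stack at about 19 mm of its 30 mm travel. The horizontal push then stayed at about 23 N. The last pictures show the shoe, spacer, straightedge and panel touching and square, and nothing came near the tape or squeegee.
- **What disagreed:**
  - The real fingertips were about 19–20 mm higher than the reported tool position. My first grasp shut on top of the straightedge's rib with a light touch of about 3 N, and I regripped lower.
  - The push also comes with about 21 N of upward force on the tool, and a tilt of under 1°.
  - The straightedge met the panel about 1.5 mm before the camera estimate, within the 2 mm flush tolerance.

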